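# Slope a culture tube to the set angle

## Task

Pull the orange-capped culture tube straight up out of its rack and lay it gently in the cradle of the slant stand while the cradle is still level, its foot at the end stop and its cap at the end that rises. Then swing the black-knobbed lever until it stands in line with the red set-pointer on the dial. The tube is glass, so do not drop it; leave the red pointer and the other things on the bench where they are.

Things in the scene. Friction and masses are not known exactly. Their poses are not given: they have to be found in the camera images.
- tube: glass culture tube 140 mm long, 50 g: round body 22 mm across with a white paper label, orange six-sided cap 24 mm across flats (28 over corners) from 110 to 140 mm. Origin at the centre of its foot, z along the tube to the cap, x normal to a flat of the cap. It starts upright in the rack, its foot 10 mm above the bench
- tube_mid (a point): point on the tube's axis 60 mm from its foot, the place to hold it for laying it in the cradle
- tube_cap (a point): point on the tube's axis in the middle of its cap, 125 mm from its foot
- tube_rack: white three-tier tube rack, 130 x 66 mm (x, y), 89 mm high to its post caps, top tier at 85 mm, fixed; origin under its centre. Two wells 24 mm wide at x = -30 and +30 mm, 75 mm deep (floor at 10 mm); the tube stands in the one at +30 mm, so 65 mm of it show above the top tier; the other is empty
- slant_stand: grey base 190 x 170 mm (x, y), fixed, origin under its centre. Along its x axis from the front (-x, towards the robot): lever with black knob at x = -53 mm, round dial plate of 74 mm radius with a white scale face at x = -35 mm, cradle at x = +45 mm, rear bearing (117 mm high) at x = +91 mm. The shaft runs along x, 100 mm above the bench; lever and cradle are fixed to it and turn together
- lever (a joint): slope of the cradle and lever in rad: 0 = cradle level and lever leaning 50 degrees to the stand's +y; it grows to 0.95 as the lever comes up and over towards -y and the +y end of the cradle rises. A friction hinge: stays where it is left, about 3 N at the knob. Positive turn is about the stand's +x axis
- lever_knob (a point): centre of the lever's black ball knob, 30 mm across, 110 mm from the shaft
- lever_pivot (a point): point on the shaft axis in the plane in which the lever swings
- cradle (a point): on the tube's axis at the middle of the blue cradle, 40 mm above the shaft; y runs along the cradle to its rising, open end, z away from the shaft. V-grooves hold the tube at y = -70 to -46 and +16 to +36 mm; foot stop at y = -74. With the foot near the stop tube_mid lies at y = -14 to -5 mm
- set_pointer (a joint): where the red set-pointer on the rim of the dial plate stands, in rad, on the same scale as the lever: they are in line when both values are equal
- pointer_tip (a point): the tip of the red set-pointer on the dial, 66 mm from the shaft axis
- bottle: the amber bottle with a purple cap that stands beside the work, 45 mm across, 128 mm high, loose; origin under its centre; to be left alone
- finger_gap (a point): middle of the cradle's opening for fingers, on the tube's axis: 62 mm long along the cradle, open 32 mm down to a spine 18 mm wide. At both ends of it cheeks 32 mm apart and 16 mm higher than the axis flank the tube (y = -72 to -46 and +16 to +72 mm from point cradle); no finger fits in there
- tray: white foam tray full of small holes, 160 x 101 x 31 mm (x, y, z), loose; origin under its centre; to be left alone
- forceps_b: steel forceps lying flat, 138 mm long (along y), 20 mm wide, 9 mm high, loose; to be left alone
Things that resemble listed ones, but are neither listed nor needed, are in the scene too. There is more than one size of the tube; the one meant has the size given above.

How it is judged:
On the way, in this order (a step that is already met when the one before it is completed fails the run):
1. the tube is pulled clear of the rack (height (world z) of tube above 0.09 m), for 0.1 s.
2. the tube lies in the level cradle, cap at the rising end, out of the fingers (value of joint lever below 0.2 rad and angle between the z axis of tube and the y axis of cradle, either way round below 0.1 rad and y of tube_cap in the frame of cradle above 0.03 m and z of tube_mid in the frame of cradle below 0.005 m and contact force between the fingers and tube below 0.1 N and y of tube_mid in the frame of cradle between -0.02 and 0 m and x of tube_mid in the frame of cradle between -0.007 and 0.007 m and y of tube_mid in the frame of cradle between -0.02 and 0 m and x of tube_mid in the frame of cradle between -0.007 and 0.007 m), for 0.3 s.
At the end, for the whole second after the job is handed in: The lever stands within 0.05 rad (3 degrees) of the red set-pointer; the tube lies at rest in both V-grooves of the cradle (in line within 0.1 rad, tube_mid within 7 mm of the cradle's centre line and not raised more than 5 mm), its foot within 14 mm of the foot stop and its cap at the rising end (angle between the z axis of lever_knob and the z axis of pointer_tip, either way round below 0.05 rad and angle between the z axis of tube and the y axis of cradle, either way round below 0.1 rad and y of tube_cap in the frame of cradle above 0.03 m and z of tube_mid in the frame of cradle below 0.005 m and linear speed of tube below 0.02 m/s and y of tube_mid in the frame of cradle between -0.02 and 0 m and x of tube_mid in the frame of cradle between -0.007 and 0.007 m and y of tube_mid in the frame of cradle between -0.02 and 0 m and x of tube_mid in the frame of cradle between -0.007 and 0.007 m); the robot touches nothing.
It fails at once if the tube is dropped (moves faster than 0.9 m/s while not held, as after a fall of 4 cm) (linear speed of tube above 0.9 m/s and contact force between the fingers and tube below 0.1 N).
It fails at once if the red set-pointer is shifted by more than 4 mm (distance of pointer_tip from where it was at the start of the episode above 0.004 m).
It fails at once if the amber bottle is shifted by more than 2 cm (distance of bottle from where it was at the start of the episode above 0.02 m).
It fails at once if the foam tray is shifted by more than 2 cm (distance of tray from where it was at the start of the episode above 0.02 m).
It fails at once if the forceps are shifted by more than 2 cm (distance of forceps_b from where it was at the start of the episode above 0.02 m).
It also fails if it takes over 72 s, if anything falls off the work surface, if the arm or the gripper's body presses on something with over 40 N, if the wrist force passes 120 N, or if a joint passes its speed limit or range.

## Robot

A 7-joint arm with a two-finger parallel gripper is mounted at the origin on a cart in front of the work surface, level with it; the furniture and walls round the work are solid. World frame = base frame: x ahead of the robot, y to its left, z up, the work surface at z = 0. Lengths are in m, angles in rad, forces in N, time in s.
With the tool pointing down it reaches from about 0.4 to 0.85 m from the base axis. Payload 4.5 kg.
Tool frame: the origin (TCP) lies midway between the tips of the shut fingers; the grasp point (between the pads) lies 19 mm behind it; z points along the fingers, y is the line along which they close (so a half turn about z gives the same grasp; the last joint's range is limited). The gripper opens to 88 mm and grips with 3 to 60 N. Pads are 18 mm wide; open, the fingers measure 123 mm over their backs; the gripper's body (75 mm by 187 mm) begins 45 mm behind the grasp point.
Start: joints at [-1.125, 0.689, -0.195, 1.565, 0.157, 0.902, -0.215], TCP at [0.25, 0.573, 0.239] pointing down, gripper open.
Joint ranges: [-3.01, 3.01], [-0.46, 2.08], [-1.47, 1.51], [0.13, 2.56], [-1, 4.14], [0.04, 2.09], [-2.66, 2.66]. Speed limits (rad/s): [2.57, 2.57, 3.14, 3.14, 3.14, 3.14, 3.14].

## Interface

Orientations are given as a unit quaternion [x, y, z, w].
In Python, from plant import r gives the robot as it stands.
- The arm moves only by the tool move_arm, never from a script. Its argument "targets" is a list that holds one entry, the list of rows, each a list of 7 numbers: the opening, from 0 (shut) to 1 (fully open), then the shift along the tool's x, y, z in mm, then the turn, a rotation vector about the tool's x, y, z in degrees. In form: [[[claw, dx, dy, dz, ax, ay, az], ...]]. A call has 1 to 10 rows; each row is the pose to reach, as a shift and turn from the pose commanded when the call began, along the tool's axes at that moment; what a row does not reach only later rows make up. A row lasts 1/8 s, in which the tool goes at most 62.5 mm and 10.7 degrees, less where a joint would pass 70% of its speed; a pose out of reach is approached as far as the arm can. A call with a gripper value outside its range is refused whole. The fingers move at their own pace and stop on an object; "newtons" is the grip in N (left out, the last holds). Time passes only in rows, so rows that repeat a pose let the fingers close. It gives the time, the measured TCP pose, the force, the opening and the grip force at its end, in the units of the state.
- r.get_state(): the state, without advancing time (a new reading comes with each control period).
- r.snapshot(name): name is "scene" or "top"; returns the picture (400x640x3 uint8, red, green, blue); there is no depth.
- r.camera_info(name): a dict with "fx", "fy", "cx", "cy" (pixels), "k1" (the pictures are not rectified: a ray, as slopes to the right and down, at radius r is drawn at 1 + k1 r^2 times it, then the intrinsics apply), "R" (3x3) and "t" (3): a world point X has camera coordinates R X + t. Camera axes: x right, y down, z forward; pixel columns grow to the right and rows downward; lengths in m; the calibration is good to about 2 mm. A picture is of the moment at which its call begins. camera_info takes no time and is no camera call.
- r.finish_job(): hands the job in; it is judged then, once.
The state is a dict: "clock": time; "q": joint angles; "qd": joint speeds; "joint_torque": joint torques, N m; "tool_pos": TCP position; "eef_rot": TCP orientation; "contact_force": force on the tool from outside, world axes, zero at the start; "moment": the same for the moment, N m; "opening": opening from 0.0 (shut) to 1.0 (fully open); "finger_force": force on a finger pad.
Only numpy, scipy, OpenCV 4.12 (cv2) and the standard library are available. Lean on these libraries where they do the work, as an engineer would, in place of code of your own. Each camera call takes 0.05 s, during which the arm holds its last target. There are 200 camera calls.

## Working session

There is one attempt and no reset: what is moved stays moved. The work goes in short steps, Python scripts to look and compute and a tool call to move; the robot and the scene stay as the last step left them, time stands still between calls to the robot, and variables do not carry over. Pictures are saved under pics/ and viewed, at most 10 in all, crops included, and the job is handed in when it is done.

Besides the shell and the picture viewer there is one more tool, called after ">>>" as a command line: name --argument value ..., lists and objects as JSON in quotes. move_arm: Moves the arm, as the interface text tells. Its arguments: {"type":"object","properties":{"targets":{"type":"array","items":{"type":"array","items":{"type":"array","items":{"type":"number"}}}},"newtons":{"type":"number"}},"required":["targets"]}

```bash
mkdir -p pics; ls
python3 - <<'E'
from plant import r
import cv2,json
for n in("scene","top"):
    cv2.imwrite(f"pics/{n}0.png",r.snapshot(n)[:,:,::-1]); print(n,r.camera_info(n))
print(r.get_state())
E
```

```text
pics
scene {'fx': 485.88402288601486, 'fy': 485.88402288601486, 'cx': 315.24572368330985, 'cy': 200.67992479289026, 'k1': -0.1478578023460336, 'R': array([[ 0.63706955, -0.77048993,  0.0220829 ],
       [-0.33290145, -0.30086871, -0.8936748 ],
       [ 0.69521149,  0.56198157, -0.44817151]]), 't': array([-0.39969625,  0.30627908,  0.79888754])}
top {'fx': 391.55098283781865, 'fy': 391.55098283781865, 'cx': 321.24620520718844, 'cy': 199.5177541348479, 'k1': -0.05898264255543019, 'R': array([[ 1.38062762e-02, -9.99902835e-01,  1.92531437e-03],
       [-9.89256306e-01, -1.39394824e-02, -1.45525435e-01],
       [ 1.45538133e-01,  1.04534958e-04, -9.89352637e-01]]), 't': array([-0.0131779 ,  0.64539481,  1.2034784 ])}
{'clock': 0.1, 'q': array([-1.12520389,  0.68986705, -0.19454053,  1.5662455 ,  0.1573468 ,
        0.90254933, -0.21509968]), 'qd': array([-0.00028711, -0.00303928, -0.00193014, -0.00310207,  0.00065529,
        0.00103394,  0.00107013]), 'joint_torque': array([-2.93262623e-03, -5.28500104e+01, -1.27133623e+00, -1.53837597e+01,
       -5.25423686e-02,  1.94693515e-03,  3.48064532e-05]), 'tool_pos': array([0.24996869, 0.57219986, 0.23800996]), 'eef_rot': array([ 2.04384688e-01,  9.78890290e-01, -8.30646675e-04, -9.36580516e-05]), 'contact_force': array([-0.68829189,  0.14889531,  0.40389446]), 'moment': array([-0.02474012,  0.04936387,  0.02369256]), 'finger_force': 0.0, 'opening': 0.99794559755537}
```

View pics/scene0.png

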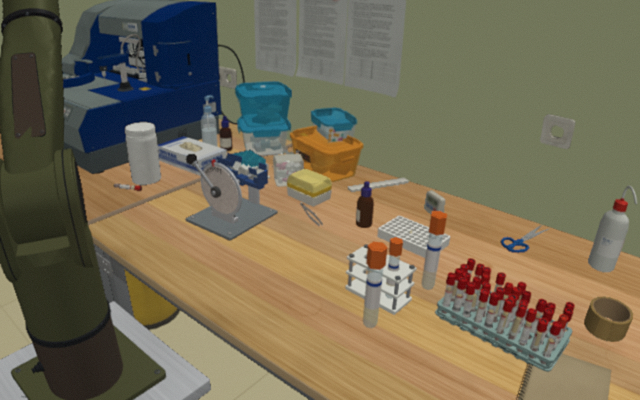

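View pics/top0.png

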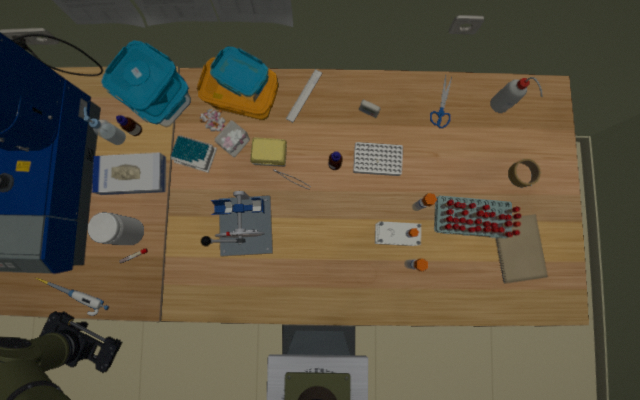

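The rack with the short tube is at scene (396,245) / top (413,232), between two larger decoys at top (428,200) and (420,264). The stand is at top (245,225), with its knob at (206,240).

Run:
```python
import cv2,numpy as np
t=cv2.imread("pics/top0.png");s=cv2.imread("pics/scene0.png")
f=lambda im,x,y,w,h,k:cv2.resize(im[y:y+h,x:x+w],None,fx=k,fy=k,interpolation=cv2.INTER_CUBIC)
a=np.hstack([f(t,195,180,80,80,5),f(t,365,190,80,80,5)])
cv2.imwrite("pics/c1.png",a)
b=np.hstack([f(s,180,145,100,100,4),f(s,340,230,100,100,4)])
cv2.imwrite("pics/c2.png",b)
```

```text
(no output)
```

View pics/c1.png

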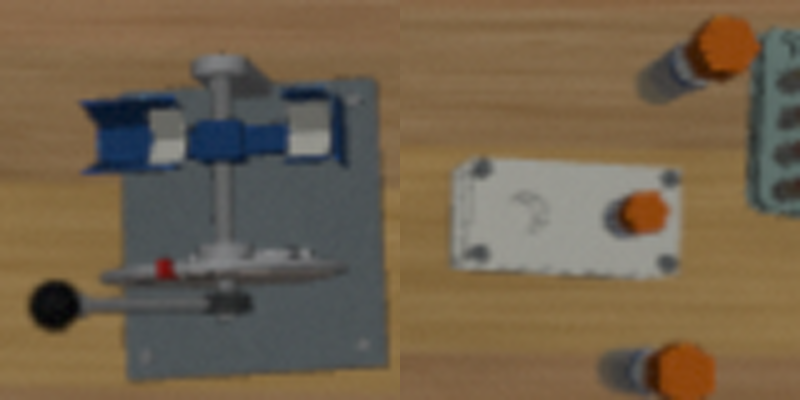

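View pics/c2.png

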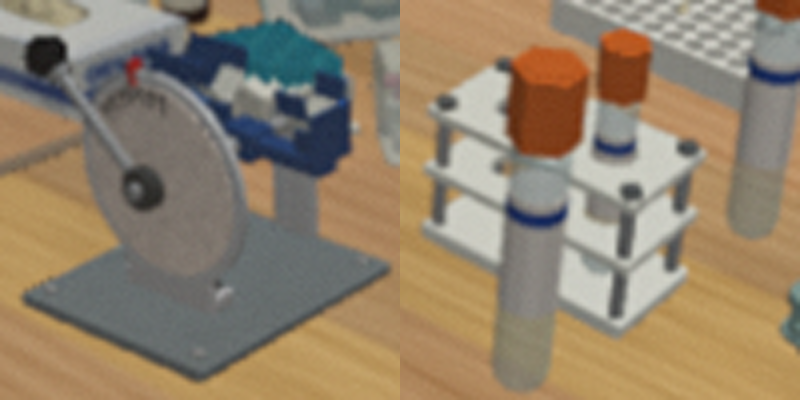

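Short tube cap: top (414.4,231.8), scene (396.2,240.2). Knob: top (206,241), scene (191,158). Red pointer: top (228,233.5), scene (213.5,162). Next I triangulate these points.

```bash
cat > h.py <<'E'
import numpy as np,cv2
from scipy.optimize import least_squares
from plant import r
C={n:r.camera_info(n) for n in("scene","top")}
def proj(n,X):
    c=C[n];p=c["R"]@np.asarray(X,float)+c["t"];u=p[:2]/p[2];u=u*(1+c["k1"]*(u@u))
    return np.array([c["fx"]*u[0]+c["cx"],c["fy"]*u[1]+c["cy"]])
def tri(s,t,x0=(.5,0,.1)):
    f=lambda X:np.r_[proj("scene",X)-s,proj("top",X)-t]
    o=least_squares(f,x0);return o.x,np.abs(o.fun).max()
def atz(n,p,z):
    o=least_squares(lambda a:proj(n,[a[0],a[1],z])-p,[.5,0]);return o.x
E
python3 - <<'E'
from h import *
np.set_printoptions(precision=4,suppress=True)
for n,s,t in [("captop",(396.2,240.2),(414.4,231.8)),("p1",(351.6,255.2),(381.2,223)),]:pass
tp={"cap":(414.4,231.8),"TL":(381.2,223),"TR":(419,225),"BR":(418.6,242.2),"BL":(380.8,240),"knob":(205.9,240.9),"ptr":(227.9,233.5)}
sc={"cap":(396.2,240.2),"TR":(411.8,266.5),"TL":(366,245.7),"BL":(351.6,255.2),"BR":(397.6,277.3),"knob":(191.4,158.2),"ptr":(213.4,162.4)}
for k in tp: print(k,*tri(sc[k],tp[k]))
for z,d in((.089,["TL","TR","BR","BL"]),(.15,["cap"])):
  for k in d: print(k,z,atz("top",tp[k],z),atz("scene",sc[k],z))
for p in((219.2,197.8),(270.5,195.5),(272.3,253.1),(220.9,255.9)): print("base",atz("top",p,.01))
for p in((186,219.1),(229.9,239.4),(276.9,211.6)): print("base s",atz("scene",p,.01))
for p in((239.2,193.5),(239,222)):print("shaft",atz("top",p,.1))
E
```

```text
cap [ 0.5391 -0.2761  0.1478] 0.1907337073630515
TL [ 0.5691 -0.189   0.0852] 0.17667207701384768
TR [ 0.5643 -0.3055  0.0854] 0.2434298787171656
BR [ 0.5116 -0.3033  0.0861] 0.1734774225393494
BL [ 0.5172 -0.1876  0.0855] 0.07919461305164077
knob [0.5038 0.3224 0.1706] 0.06502787737480276
ptr [0.5263 0.2605 0.1688] 0.17031096220526365
TL 0.089 [ 0.5692 -0.1889] [ 0.5636 -0.192 ]
TR 0.089 [ 0.5645 -0.3054] [ 0.559  -0.3076]
BR 0.089 [ 0.5119 -0.3031] [ 0.5077 -0.305 ]
BL 0.089 [ 0.5173 -0.1873] [ 0.5126 -0.1906]
cap 0.15 [ 0.5394 -0.2762] [ 0.5355 -0.2777]
base [0.652 0.333]
base [0.662  0.1633]
base [0.4738 0.1515]
base [0.462  0.3181]
base s [0.4612 0.3135]
base s [0.4707 0.1468]
base s [0.6563 0.1618]
shaft [0.6529 0.2481]
shaft [0.5652 0.2448]
```

```bash
cat >> h.py <<'E'
from scipy.spatial.transform import Rotation as Ro
np.set_printoptions(precision=4,suppress=True)
def tool(xaz,pitch=0):
    # xaz: azimuth (deg) of tool x when pointing down; pitch: tool raised from down towards +tool x
    a=np.radians(xaz);x=np.array([np.cos(a),np.sin(a),0]);z=np.array([0,0,-1.]);y=np.cross(z,x)
    return Ro.from_matrix(np.c_[x,y,z])*Ro.from_euler("y",pitch,degrees=True)
def rel(p,R,p0=None,R0=None):
    s=r.get_state()
    if p0 is None:p0,R0=s["tool_pos"],Ro.from_quat(s["eef_rot"])
    return np.round(np.r_[R0.inv().apply(np.asarray(p)-p0)*1000,(R0.inv()*R).as_rotvec(degrees=True)],1)
E
python3 - <<'E'
from h import *
print("A base scene",atz("scene",(430,286),0),"capT",[ (z,atz("top",(425+5.5,199.5),z),atz("scene",(438.5,216),z)) for z in(.15,.17,.19)])
print("B base scene",atz("scene",(370.5,325),0),[(z,atz("top",(421.5,264.3),z),atz("scene",(377,246.5),z)) for z in(.15,.17,.19)])
print("grooves",atz("top",(228.2,206.8),.13),atz("top",(256.6,205.2),.13))
im=r.snapshot("top").astype(int);si=r.snapshot("scene").astype(int)
def cen(im,b,f):
    x0,y0,x1,y1=b;c=im[y0:y1,x0:x1];m=f(c);y,x=np.nonzero(m);return x.mean()+x0,y.mean()+y0,len(x)
red=lambda c:(c[...,0]>110)&(c[...,1]<70)&(c[...,2]<70)
blk=lambda c:c.max(2)<45
a,b=cen(si,(205,150,225,175),red),cen(im,(220,225,236,240),red);print(a,b,tri(a[:2],b[:2]))
a,b=cen(si,(180,150,202,168),blk),cen(im,(195,230,213,248),blk);print(a,b,tri(a[:2],b[:2]))
print(rel([.539,-.276,.3],tool(90)), r.get_state()["clock"])
E
```

```text
A base scene [ 0.6403 -0.3199] capT [(0.15, array([ 0.635 , -0.3258]), array([ 0.6843, -0.295 ])), (0.17, array([ 0.632 , -0.3202]), array([ 0.6483, -0.3101])), (0.19, array([ 0.6289, -0.3145]), array([ 0.6123, -0.3251]))]
B base scene [ 0.4468 -0.2907] [(0.15, array([ 0.4461, -0.2951]), array([ 0.4908, -0.2619])), (0.17, array([ 0.4464, -0.29  ]), array([ 0.4627, -0.2783])), (0.19, array([ 0.4468, -0.2849]), array([ 0.4346, -0.2947]))]
grooves [0.6075 0.2729] [0.6135 0.1881]
(np.float64(212.9), np.float64(161.5), 10) (np.float64(226.66666666666666), np.float64(232.66666666666666), 3) (array([0.5282, 0.2642, 0.1696]), np.float64(0.03458323824469289))
(np.float64(190.78688524590163), np.float64(158.4262295081967), 61) (np.float64(205.56716417910448), np.float64(240.65671641791045), 67) (array([0.504 , 0.3242, 0.1693]), np.float64(0.19199650937255797))
[-604.3 -661.9  -61.    -0.1    0.    66.4] 0.2
```

Decoys are at (0.63,-0.32) and (0.446,-0.29). I'll go in from above with the jaws closing along azimuth 60°, clear of both.

Run:
```python
from h import *
print(rel([.40,.2,.3],tool(66)))
print(rel([.53,-.22,.3],tool(-30),np.array([.40,.2,.3]),tool(66)))
```

```text
[-286.5 -281.3  -61.4   -0.     0.1   90.4]
[-330.8  289.6    0.     0.     0.    96. ]
```

>>> move_arm --targets '[[[1,-286.5,-281.3,-61.4,0,0,90.4],[1,-286.5,-281.3,-61.4,0,0,90.4],[1,-286.5,-281.3,-61.4,0,0,90.4],[1,-286.5,-281.3,-61.4,0,0,90.4],[1,-286.5,-281.3,-61.4,0,0,90.4],[1,-286.5,-281.3,-61.4,0,0,90.4],[1,-286.5,-281.3,-61.4,0,0,90.4],[1,-286.5,-281.3,-61.4,0,0,90.4],[1,-286.5,-281.3,-61.4,0,0,90.4],[1,-286.5,-281.3,-61.4,0,0,90.4]]]' --newtons 15

```text
clock: 1.45
tool_pos: [0.4, 0.2003, 0.3001]
eef_rot: [0.838, 0.545, -0.0, 0.0]
contact_force: [-1.1, 0.1, -0.8]
opening: 1.001
finger_force: 0.0
```

>>> move_arm --targets '[[[0.6,-331,290,0,0,0,96],[0.6,-331,290,0,0,0,96],[0.6,-331,290,0,0,0,96],[0.6,-331,290,0,0,0,96],[0.6,-331,290,0,0,0,96],[0.6,-331,290,0,0,0,96],[0.6,-331,290,0,0,0,96],[0.6,-331,290,0,0,0,96],[0.6,-331,290,0,0,0,96],[0.6,-331,290,0,0,0,96]]]'

```text
clock: 2.7
tool_pos: [0.5304, -0.2198, 0.2996]
eef_rot: [0.966, -0.257, -0.001, 0.0]
contact_force: [-0.9, 0.6, 0.0]
opening: 0.596
finger_force: 0.0
```

Run:
```python
from h import *
s=r.get_state();print(s["tool_pos"],s["q"],s["opening"],s["contact_force"],s["clock"])
print(rel([.539,-.276,.2],tool(-30)))
```

```text
[ 0.5304 -0.2198  0.2996] [-0.0826  0.6412  0.709   1.6705 -0.4769  1.0113 -1.3032] 0.595611897962246 [-0.8898  0.64    0.0102] 2.7
[35.5 44.5 99.5  0.   0.1  0.2]
```

>>> move_arm --targets '[[[0.6,35.5,44.5,50,0,0,0],[0.6,35.5,44.5,100,0,0,0],[0.6,35.5,44.5,130,0,0,0],[0.6,35.5,44.5,155,0,0,0],[0.6,35.5,44.5,175,0,0,0],[0.6,35.5,44.5,182,0,0,0],[0.6,35.5,44.5,182,0,0,0]]]'

```text
clock: 3.58
tool_pos: [0.5391, -0.276, 0.1181]
eef_rot: [0.966, -0.258, -0.0, -0.0]
contact_force: [-0.0, -0.9, 0.3]
opening: 0.605
finger_force: 0.0
```

>>> move_arm --targets '[[[0.2,0,0,0,0,0,0],[0.2,0,0,0,0,0,0],[0.2,0,0,0,0,0,0],[0.2,0,0,0,0,0,0],[0.2,0,0,0,0,0,0]]]' --newtons 15

```text
clock: 4.2
tool_pos: [0.5393, -0.2765, 0.1185]
eef_rot: [0.966, -0.259, 0.0, 0.0]
contact_force: [0.8, 0.0, 3.6]
opening: 0.276
finger_force: 15.0
```

Run:
```python
from h import *
f=lambda im,x,y,w,h,k:cv2.resize(im[y:y+h,x:x+w],None,fx=k,fy=k,interpolation=cv2.INTER_CUBIC)
cv2.imwrite("pics/g1.png",np.hstack([f(r.snapshot("scene"),330,180,130,160,3),f(r.snapshot("top"),350,160,130,160,3)])[:,:,::-1])
```

```text
(no output)
```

View pics/g1.png

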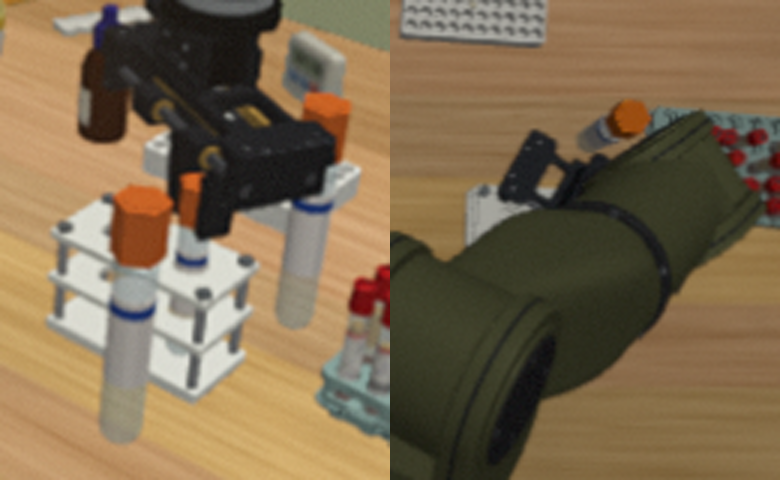

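The fingers hold the cap on its flats (24.3 mm). Lifting now.

>>> move_arm --targets '[[[0.2,0,0,-10,0,0,0],[0.2,0,0,-30,0,0,0],[0.2,0,0,-55,0,0,0],[0.2,0,0,-80,0,0,0],[0.2,0,0,-105,0,0,0],[0.2,0,0,-125,0,0,0],[0.2,0,0,-135,0,0,0],[0.2,0,0,-135,0,0,0],[0.2,0,0,-135,0,0,0]]]'

```text
clock: 5.42
tool_pos: [0.5385, -0.2758, 0.2522]
eef_rot: [0.966, -0.259, -0.001, -0.0]
contact_force: [-1.1, 0.1, -0.7]
opening: 0.281
finger_force: 15.0
```

Run:
```python
from h import *
s=r.get_state();print(s["tool_pos"],s["q"],s["opening"])
print(rel([.58,.0,.25],tool(0)))
```

```text
[ 0.5385 -0.2758  0.2522] [ 0.0462  0.732   0.6589  1.6368 -0.5239  0.9583 -1.2039] 0.2810604594420757
[-101.9 -259.6    2.4   -0.     0.1  -30. ]
```

>>> move_arm --targets '[[[0.2,-15,-40,0,0,0,-4],[0.2,-35,-90,0,0,0,-12],[0.2,-55,-140,0,0,0,-18],[0.2,-75,-190,0,0,0,-24],[0.2,-92,-235,0,0,0,-28],[0.2,-102,-260,0,0,0,-30],[0.2,-102,-260,0,0,0,-30],[0.2,-102,-260,0,0,0,-30]]]'

```text
clock: 6.42
tool_pos: [0.5801, -0.0018, 0.2527]
eef_rot: [1.0, -0.001, -0.0, 0.001]
contact_force: [-0.0, -0.5, -0.5]
opening: 0.278
finger_force: 15.0
```

>>> move_arm --targets '[[[0.2,0,0,20,0,0,0],[0.2,0,0,55,0,0,0],[0.2,0,0,90,0,0,0],[0.2,0,0,115,0,0,0],[0.2,0,0,130,0,0,0],[0.2,0,0,135,0,0,0],[0.2,0,0,137,0,0,0],[0.2,0,0,137,0,0,0],[0.2,0,0,137,0,0,0]]]'

```text
clock: 7.55
tool_pos: [0.581, -0.0001, 0.1168]
eef_rot: [1.0, 0.0, 0.001, -0.0]
contact_force: [-0.6, -0.7, -0.8]
opening: 0.279
finger_force: 15.0
```

>>> move_arm --targets '[[[0.2,0,0,1,0,0,0],[0.2,0,0,2,0,0,0],[0.2,0,0,3,0,0,0],[0.2,0,0,3,0,0,0]]]'

```text
clock: 8.05
tool_pos: [0.5805, -0.0001, 0.113]
eef_rot: [1.0, 0.0, -0.0, -0.0]
contact_force: [-0.4, 0.1, -0.0]
opening: 0.28
finger_force: 15.0
```

>>> move_arm --targets '[[[0.2,0,0,1,0,0,0],[0.2,0,0,2,0,0,0],[0.2,0,0,2,0,0,0]]]'

```text
clock: 8.43
tool_pos: [0.5805, -0.0001, 0.111]
eef_rot: [1.0, 0.0, -0.0, -0.0]
contact_force: [-0.5, -0.2, -0.3]
opening: 0.278
finger_force: 15.0
```

>>> move_arm --targets '[[[0.2,0,0,1,0,0,0],[0.2,0,0,1,0,0,0]]]'

```text
clock: 8.68
tool_pos: [0.5806, -0.0001, 0.11]
eef_rot: [1.0, 0.0, -0.0, -0.0]
contact_force: [0.1, 0.4, -0.4]
opening: 0.277
finger_force: 15.0
```

>>> move_arm --targets '[[[0.2,0,0,1,0,0,0],[0.2,0,0,1,0,0,0]]]'

```text
clock: 8.93
tool_pos: [0.5805, -0.0001, 0.109]
eef_rot: [1.0, 0.0, -0.0, -0.0]
contact_force: [0.3, -0.5, -1.2]
opening: 0.277
finger_force: 15.0
```

>>> move_arm --targets '[[[0.2,0,0,0.7,0,0,0],[0.2,0,0,0.7,0,0,0]]]'

```text
clock: 9.18
tool_pos: [0.5807, -0.0001, 0.1085]
eef_rot: [1.0, 0.0, 0.0, -0.0]
contact_force: [0.2, 0.3, 1.3]
opening: 0.277
finger_force: 15.0
```

>>> move_arm --targets '[[[0.2,0,0,0.7,0,0,0],[0.2,0,0,0.7,0,0,0]]]'

```text
clock: 9.43
tool_pos: [0.5813, -0.0003, 0.1085]
eef_rot: [1.0, -0.0, 0.001, 0.0]
contact_force: [-1.3, 0.5, 5.1]
opening: 0.276
finger_force: 15.0
```

The foot is on the bench, with 5 N of contact force. Now I release and rise.

>>> move_arm --targets '[[[0.3,0,0,-0.5,0,0,0],[0.35,0,0,-0.5,0,0,0],[0.45,0,0,-0.5,0,0,0],[0.6,0,0,-0.5,0,0,0],[0.6,0,0,-0.5,0,0,0]]]'

```text
clock: 10.05
tool_pos: [0.5806, -0.0001, 0.1082]
eef_rot: [1.0, 0.0, -0.0, -0.0]
contact_force: [0.2, -0.8, 0.7]
opening: 0.604
finger_force: 0.0
```

>>> move_arm --targets '[[[0.6,0,0,-15,0,0,0],[0.6,0,0,-40,0,0,0],[0.6,0,0,-75,0,0,0],[0.6,0,0,-110,0,0,0],[0.6,0,0,-110,0,0,0]]]'

```text
clock: 10.68
tool_pos: [0.5825, -0.0007, 0.2218]
eef_rot: [1.0, -0.0, 0.003, 0.0]
contact_force: [0.2, 0.2, 0.2]
opening: 0.601
finger_force: 0.0
```

Run:
```python
from h import *
cv2.imwrite("pics/g2.png",r.snapshot("scene")[:,:,::-1])
s=r.get_state();print(s["tool_pos"],s["q"])
# horizontal tool (pitch 80): grasp point 60 mm up the tube
for pitch in(90,75):
    R=tool(0,pitch);tip=np.array([.581,0,.062])+R.apply([0,0,.019])
    print(pitch,rel(tip-R.apply([0,0,.12]),R),R.as_matrix()[:,2],tip)
```

```text
[ 0.5813 -0.0002  0.22  ] [-0.3782  0.7109  0.5323  1.7473 -0.4749  0.8112 -1.1898]
90 [-101.8   -0.1  157.6   -0.    89.8   -0. ] [ 1.  0. -0.] [0.6   0.    0.062]
75 [-98.3  -0.2 131.5  -0.   74.8  -0. ] [ 0.9659  0.     -0.2588] [0.5994 0.     0.0571]
```

View pics/g2.png

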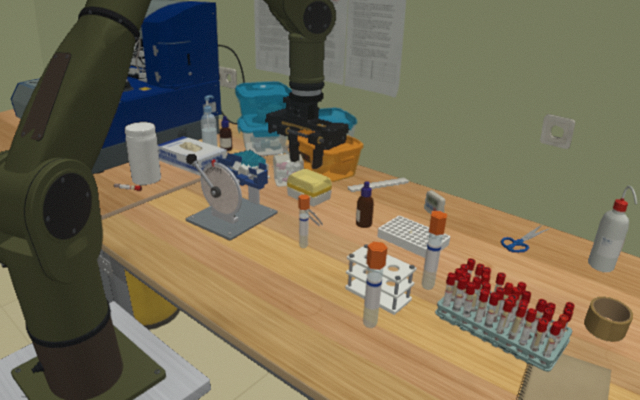

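The tube stands upright at scene (304,225). I'll back off toward the robot and pitch the tool up.

>>> move_arm --targets '[[[0.6,-60,0,0,0,0,0],[0.6,-115,0,0,0,8,0],[0.6,-130,0,10,0,18,0],[0.6,-130,0,20,0,28,0],[0.6,-130,0,30,0,38,0],[0.6,-130,0,40,0,48,0],[0.6,-130,0,50,0,58,0],[0.6,-130,0,60,0,68,0],[0.6,-130,0,60,0,75,0],[0.6,-130,0,60,0,75,0]]]'

```text
clock: 11.98
tool_pos: [0.4827, 0.0016, 0.3996]
eef_rot: [0.94, 0.002, 0.34, 0.007]
contact_force: [0.1, 0.2, 0.3]
opening: 0.598
finger_force: 0.0
```

Run:
```python
from h import *
s=r.get_state();print(s["tool_pos"],s["q"],Ro.from_quat(s["eef_rot"]).as_matrix()[:,2],s["clock"])
```

```text
[0.4827 0.0016 0.3996] [-1.0964  0.1142  1.0559  2.3691 -0.9997  0.0434 -0.6592] [ 0.6393 -0.0123 -0.7689] 11.975
```

The wrist limit (q6→0) blocks the outward pitch. I'll try pitching sideways, toward +y.

Run:
```python
from h import *
print(rel([.45,-.10,.36],tool(60)))
print(rel([.45,-.10,.36],tool(60)),(tool(60,0).inv()*tool(60,40)).as_rotvec(degrees=True))
```

```text
[-51.4 101.   10.8  21.5 -35.5 -57.2]
[-51.4 101.   10.8  21.5 -35.5 -57.2] [ 0. 40.  0.]
```

>>> move_arm --targets '[[[0.6,-51,101,11,21.5,-35.5,-57.2],[0.6,-51,101,11,21.5,-35.5,-57.2],[0.6,-51,101,11,21.5,-35.5,-57.2],[0.6,-51,101,11,21.5,-35.5,-57.2],[0.6,-51,101,11,21.5,-35.5,-57.2],[0.6,-51,101,11,21.5,-35.5,-57.2],[0.6,-51,101,11,21.5,-35.5,-57.2],[0.6,-51,101,11,21.5,-35.5,-57.2],[0.6,-51,101,11,21.5,-35.5,-57.2],[0.6,-51,101,11,21.5,-35.5,-57.2]]]'

```text
clock: 13.22
tool_pos: [0.4503, -0.1, 0.3597]
eef_rot: [0.867, 0.498, 0.0, 0.0]
contact_force: [-0.1, -0.2, -0.1]
opening: 0.601
finger_force: 0.0
```

Run:
```python
from h import *
s=r.get_state();print(s["tool_pos"],s["q"],rel([.45,-.10,.36],tool(60)))
```

```text
[ 0.4503 -0.1     0.3597] [-0.3862  0.3903  0.749   1.8821 -0.3157  0.9898 -0.0261] [-0.2 -0.3 -0.3  0.  -0.  -0.2]
```

>>> move_arm --targets '[[[0.6,0,0,0,0,10,0],[0.6,0,0,0,0,20,0],[0.6,0,0,0,0,30,0],[0.6,0,0,0,0,40,0],[0.6,0,0,0,0,40,0]]]'

```text
clock: 13.85
tool_pos: [0.4491, -0.1035, 0.3592]
eef_rot: [0.817, 0.464, 0.296, -0.17]
contact_force: [0.0, -0.3, 0.1]
opening: 0.597
finger_force: 0.0
```

Run:
```python
from h import *
s=r.get_state();print(s["tool_pos"],s["q"],Ro.from_quat(s["eef_rot"]).as_matrix()[:,2])
```

```text
[ 0.4491 -0.1035  0.3592] [ 0.2928  0.4201  0.4339  2.041  -0.9844  1.1356  0.8031] [ 0.3259  0.5523 -0.7673]
```

Only q5>0 directions work, that is inward or toward −y. I need to see what space there is behind the tube.

Run:
```python
from h import *
print("bottle base",atz("scene",(365,225),0),"cap",atz("top",(335.5,159),.128))
print("forceps",[atz("scene",p,.005) for p in((304,204),(320,223))],[atz("top",p,.005) for p in((276,171),(308,188))])
print("tray",[atz("scene",p,.031) for p in((379,234),(401,216),(449,238))],[atz("top",p,.031) for p in((355,144),(404,173),(354,172))])
print("tubenow",tri((304,199),(321.2,215)),atz("scene",(303.5,246),0))
s=r.get_state()
# go to: tool x az 180 pointing down, TCP (.45,-.05,.36)
print(rel([.47,-.10,.36],tool(120)),s["clock"])
print(rel([.47,-.0,.36],tool(180,40),np.array([.47,-.1,.36]),tool(120)))
```

```text
bottle base [ 0.7722 -0.0541] cap [ 0.7585 -0.0457]
forceps [array([0.749 , 0.1427]), array([0.693 , 0.0379])] [array([0.7459, 0.1484]), array([0.6897, 0.0403])]
tray [array([ 0.7108, -0.1357]), array([ 0.8301, -0.1284]), array([ 0.8104, -0.2789])] [array([ 0.8353, -0.1134]), array([ 0.7396, -0.2743]), array([ 0.7404, -0.1101])]
tubenow (array([ 0.5839, -0.0014,  0.1303]), np.float64(1.1873129173361576)) [0.582  0.0003]
[ 11.   16.2   8.1  21.  -36.1 -58.2] 13.85
[ 86.6  50.    0.   20.9  36.2 -57.5]
```

>>> move_arm --targets '[[[0.6,11,16,8,21,-36,-58.2],[0.6,11,16,8,21,-36,-58.2],[0.6,11,16,8,21,-36,-58.2],[0.6,11,16,8,21,-36,-58.2],[0.6,11,16,8,21,-36,-58.2],[0.6,11,16,8,21,-36,-58.2],[0.6,11,16,8,21,-36,-58.2],[0.6,11,16,8,21,-36,-58.2],[0.6,11,16,8,21,-36,-58.2]]]'

```text
clock: 14.98
tool_pos: [0.4721, -0.0958, 0.3618]
eef_rot: [0.495, 0.869, 0.002, 0.002]
contact_force: [0.3, -0.4, 0.6]
opening: 0.597
finger_force: 0.0
```

>>> move_arm --targets '[[[0.6,87,50,0,21,36,-57.5],[0.6,87,50,0,21,36,-57.5],[0.6,87,50,0,21,36,-57.5],[0.6,87,50,0,21,36,-57.5],[0.6,87,50,0,21,36,-57.5],[0.6,87,50,0,21,36,-57.5],[0.6,87,50,0,21,36,-57.5],[0.6,87,50,0,21,36,-57.5],[0.6,87,50,0,21,36,-57.5]]]'

```text
clock: 16.1
tool_pos: [0.4705, 0.0035, 0.3616]
eef_rot: [-0.004, 0.941, -0.003, -0.338]
contact_force: [1.4, -0.2, -1.1]
opening: 0.6
finger_force: 0.0
```

Run:
```python
from h import *
s=r.get_state();print(s["tool_pos"],s["q"],Ro.from_quat(s["eef_rot"]).as_matrix()[:,2])
print(rel([.46,-.0,.26],tool(180,80)))
```

```text
[0.4705 0.0035 0.3616] [-0.1215  0.7196  0.0895  1.3339 -0.0727  1.7813  1.5574] [-0.6367 -0.0088 -0.7711]
[-56.6  -3.1  85.1  -0.6  40.5   0.2]
```

>>> move_arm --targets '[[[0.6,-12,-3,20,0,8,0],[0.6,-24,-3,40,0,16,0],[0.6,-36,-3,60,0,24,0],[0.6,-57,-3,85,0,32,0],[0.6,-57,-3,85,0,40,0],[0.6,-57,-3,85,0,40,0],[0.6,-57,-3,85,0,40,0]]]'

```text
clock: 16.98
tool_pos: [0.4627, 0.0099, 0.2822]
eef_rot: [-0.019, 0.834, -0.012, -0.552]
contact_force: [1.2, -0.7, 0.5]
opening: 0.597
finger_force: 0.0
```

Run:
```python
from h import *
s=r.get_state();print(s["tool_pos"],s["q"],Ro.from_quat(s["eef_rot"]).as_matrix()[:,2])
```

```text
[0.4627 0.0099 0.2822] [ 0.0456  1.0714 -0.3287  1.1704  0.0544  2.0888  1.3066] [-0.9197 -0.0409 -0.3905]
```

Run:
```python
from h import *
print(rel([.581,0.,.25],tool(180)),rel([.581,0.,.25],tool(180))*.5)
print(rel([.42,.035,.13],tool(180),np.array([.581,0,.13]),tool(180)))
```

```text
[-75.6 -15.2 -95.8  -1.4 -67.    2.3] [-37.8   -7.6  -47.9   -0.7  -33.5    1.15]
[161.  35.   0.   0.   0.   0.]
```

>>> move_arm --targets '[[[0.6,-76,-15,-96,-1.4,-67,2.3],[0.6,-76,-15,-96,-1.4,-67,2.3],[0.6,-76,-15,-96,-1.4,-67,2.3],[0.6,-76,-15,-96,-1.4,-67,2.3],[0.6,-76,-15,-96,-1.4,-67,2.3],[0.6,-76,-15,-96,-1.4,-67,2.3],[0.6,-76,-15,-96,-1.4,-67,2.3],[0.6,-76,-15,-96,-1.4,-67,2.3],[0.6,-76,-15,-96,-1.4,-67,2.3],[0.6,-76,-15,-96,-1.4,-67,2.3]]]'

```text
clock: 18.23
tool_pos: [0.5809, -0.0002, 0.2475]
eef_rot: [-0.001, 1.0, -0.001, -0.003]
contact_force: [-0.4, -0.1, 0.1]
opening: 0.6
finger_force: 0.0
```

Run:
```python
from h import *
s=r.get_state();print(s["q"]);print(rel([.581,-.0005,.110],tool(180)))
```

```text
[ 0.1336  0.6363 -0.3651  1.6813  0.2797  0.8819  1.2254]
[ -0.9  -0.  137.5  -0.1  -0.3   0.1]
```

>>> move_arm --targets '[[[0.6,0,0,40,0,0,0],[0.6,0,0,80,0,0,0],[0.6,0,0,110,0,0,0],[0.6,0,0,130,0,0,0],[0.6,0,0,138,0,0,0],[0.6,0,0,138,0,0,0],[0.2,0,0,138,0,0,0],[0.2,0,0,138,0,0,0],[0.2,0,0,138,0,0,0],[0.2,0,0,138,0,0,0]]]' --newtons 15

```text
clock: 19.48
tool_pos: [0.5798, -0.0003, 0.1102]
eef_rot: [-0.001, 1.0, -0.001, -0.002]
contact_force: [0.7, -0.1, 2.9]
opening: 0.274
finger_force: 15.0
```

>>> move_arm --targets '[[[0.2,0,0,-10,0,0,0],[0.2,0,0,-25,0,0,0],[0.2,40,9,-25,0,0,0],[0.2,80,17,-25,0,0,0],[0.2,120,26,-25,0,0,0],[0.2,150,33,-25,0,0,0],[0.2,161,35,-25,0,0,0],[0.2,161,35,-15,0,0,0],[0.2,161,35,-5,0,0,0],[0.2,161,35,-5,0,0,0]]]'

```text
clock: 20.72
tool_pos: [0.4189, 0.034, 0.1145]
eef_rot: [-0.001, 1.0, -0.001, -0.003]
contact_force: [0.3, 0.3, -0.5]
opening: 0.28
finger_force: 15.0
```

>>> move_arm --targets '[[[0.2,0,0,2,0,0,0],[0.2,0,0,3.5,0,0,0],[0.2,0,0,3.5,0,0,0]]]'

```text
clock: 21.1
tool_pos: [0.4184, 0.0342, 0.112]
eef_rot: [-0.001, 1.0, -0.001, -0.003]
contact_force: [-0.4, -0.7, 0.1]
opening: 0.278
finger_force: 15.0
```

>>> move_arm --targets '[[[0.2,0,0,0.8,0,0,0],[0.2,0,0,0.8,0,0,0]]]'

```text
clock: 21.35
tool_pos: [0.4183, 0.0342, 0.1113]
eef_rot: [-0.001, 1.0, -0.001, -0.003]
contact_force: [0.1, 0.1, -0.7]
opening: 0.277
finger_force: 15.0
```

>>> move_arm --targets '[[[0.2,0,0,0.7,0,0,0],[0.2,0,0,0.7,0,0,0]]]'

```text
clock: 21.6
tool_pos: [0.4183, 0.0342, 0.1105]
eef_rot: [-0.001, 1.0, -0.001, -0.003]
contact_force: [-0.5, 0.2, -0.8]
opening: 0.28
finger_force: 15.0
```

>>> move_arm --targets '[[[0.2,0,0,0.7,0,0,0],[0.2,0,0,0.7,0,0,0]]]'

```text
clock: 21.85
tool_pos: [0.4185, 0.0342, 0.1101]
eef_rot: [-0.001, 1.0, -0.001, -0.003]
contact_force: [-0.3, 0.3, 4.1]
opening: 0.278
finger_force: 15.0
```

>>> move_arm --targets '[[[0.2,0,0,0.5,0,0,0],[0.2,0,0,0.5,0,0,0]]]'

```text
clock: 22.1
tool_pos: [0.4188, 0.0342, 0.11]
eef_rot: [-0.001, 1.0, -0.001, -0.002]
contact_force: [-1.5, 0.3, 10.4]
opening: 0.281
finger_force: 15.0
```

>>> move_arm --targets '[[[0.2,0,0,-0.7,0,0,0],[0.35,0,0,-0.8,0,0,0],[0.45,0,0,-0.8,0,0,0],[0.6,0,0,-0.8,0,0,0],[0.6,0,0,-0.8,0,0,0],[0.6,0,0,-15,0,0,0],[0.6,0,0,-50,0,0,0],[0.6,0,0,-95,0,0,0],[0.6,0,0,-140,0,0,0],[0.6,0,0,-140,0,0,0]]]'

```text
clock: 23.35
tool_pos: [0.4209, 0.0348, 0.2518]
eef_rot: [-0.001, 1.0, -0.001, 0.0]
contact_force: [0.3, 0.2, 1.0]
opening: 0.599
finger_force: 0.0
```

Run:
```python
from h import *
s=r.get_state();print(s["tool_pos"],s["q"],s["clock"])
si=r.snapshot("scene");cv2.imwrite("pics/g3.png",cv2.resize(si[100:380,100:420,::-1],None,fx=2,fy=2))
R=tool(185,75);print(rel(np.array([.4185,.0342,.23])+R.apply([0,0,.017]),R))
```

```text
[0.4209 0.0348 0.2518] [ 0.0807  0.4302 -0.3941  2.1196  0.2742  0.639   1.0695] 23.35
[17.5 -1.6 24.7  3.1 74.8 -4.3]
```

View pics/g3.png

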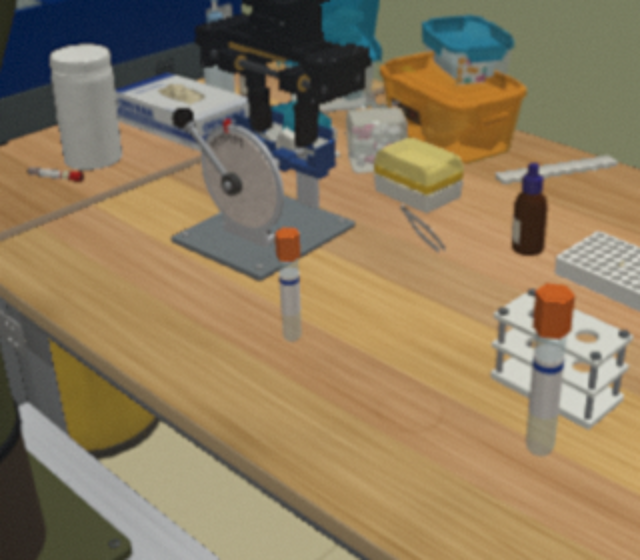

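The tube stands upright again. Now I pitch the hand inward above it.

>>> move_arm --targets '[[[0.6,0,0,0,0.4,9,-0.5],[0.6,4,0,5,0.8,18,-1],[0.6,6,0,8,1.2,27,-1.5],[0.6,8,-1,12,1.6,36,-2],[0.6,10,-1,15,2,45,-2.6],[0.6,12,-1,18,2.4,54,-3.2],[0.6,17.5,-1.6,24.7,2.8,64,-3.8],[0.6,17.5,-1.6,24.7,3.1,74.8,-4.3],[0.6,17.5,-1.6,24.7,3.1,74.8,-4.3],[0.6,17.5,-1.6,24.7,3.1,74.8,-4.3]]]'

```text
clock: 24.65
tool_pos: [0.4012, 0.033, 0.2247]
eef_rot: [-0.035, 0.792, -0.027, -0.609]
contact_force: [-0.8, 0.2, -0.5]
opening: 0.595
finger_force: 0.0
```

Run:
```python
from h import *
s=r.get_state();R=Ro.from_quat(s["eef_rot"]);print(s["tool_pos"],s["q"],R.as_matrix()[:,2],s["clock"])
R=tool(185,75)
for z in(.11,.065):print(rel(np.array([.4185,.0342,z])+R.apply([0,0,.017]),R))
```

```text
[0.4012 0.033  0.2247] [ 0.0201  1.1528 -0.3625  1.3566  0.0468  1.9675  1.259 ] [-0.9625 -0.0854 -0.2575] 24.65
[-115.3   -0.3   29.8   -0.1   -0.1    0. ]
[-158.8   -0.3   41.4   -0.1   -0.1    0. ]
```

>>> move_arm --targets '[[[0.6,-30,0,8,0,0,0],[0.6,-60,0,15.5,0,0,0],[0.6,-90,0,23.3,0,0,0],[0.6,-115,0,29.8,0,0,0],[0.6,-140,0,36.4,0,0,0],[0.6,-158,0,41,0,0,0],[0.6,-158,0,41,0,0,0],[0.6,-158,0,41,0,0,0]]]'

```text
clock: 25.65
tool_pos: [0.4028, 0.0332, 0.0626]
eef_rot: [-0.035, 0.792, -0.026, -0.609]
contact_force: [0.4, -0.4, -0.2]
opening: 0.604
finger_force: 0.0
```

Run:
```python
from h import *
s=r.get_state();R=Ro.from_quat(s["eef_rot"]);print(s["tool_pos"],s["q"],R.as_matrix()[:,2],s["contact_force"],s["clock"])
R=tool(185,75)
print(rel(np.array([.4185,.0342,.065])+R.apply([0,0,.017]),R))
```

```text
[0.4028 0.0332 0.0626] [ 0.0056  1.4026 -0.3407  1.2485  0.1203  1.8334  1.2858] [-0.9625 -0.0847 -0.2576] [ 0.3757 -0.3775 -0.2467] 25.65
[-1.8 -0.3  1.2 -0.  -0.1  0.1]
```

Run:
```python
from h import *
R=tool(185,82)
print(rel(np.array([.4185,.0342,.059])+R.apply([0,0,.016]),R))
```

```text
[-5.6 -0.3  1.6 -0.   6.9  0.1]
```

>>> move_arm --targets '[[[0.6,-3,0,1,0,3.5,0],[0.6,-5.6,-0.3,1.6,0,7,0],[0.6,-5.6,-0.3,1.6,0,7,0],[0.3,-5.6,-0.3,1.6,0,7,0],[0.15,-5.6,-0.3,1.6,0,7,0],[0.15,-5.6,-0.3,1.6,0,7,0],[0.15,-5.6,-0.3,1.6,0,7,0],[0.15,-5.6,-0.3,1.6,0,7,0]]]' --newtons 12

```text
clock: 26.65
tool_pos: [0.4021, 0.0328, 0.0561]
eef_rot: [-0.034, 0.753, -0.029, -0.657]
contact_force: [-0.1, 0.4, 2.1]
opening: 0.243
finger_force: 12.0
```

Run:
```python
from h import *
s=r.get_state();R=Ro.from_quat(s["eef_rot"]);print(s["tool_pos"],s["q"],R.as_matrix()[:,2],s["contact_force"],s["opening"],s["clock"])
print("lift",rel(s["tool_pos"]+[0,0,.2],R))
```

```text
[0.4021 0.0328 0.0561] [-0.0049  1.4842 -0.3288  1.1631  0.1014  1.9563  1.2915] [-0.9869 -0.087  -0.1355] [-0.1009  0.4436  2.1311] 0.24261871658188972 26.65
lift [198.2   0.2 -27.1   0.    0.    0. ]
```

Run:
```python
from h import *
a,b=atz("top",(211.6,207.),.156),atz("top",(263.2,205.),.156);print(a,b,(a+b)/2,np.linalg.norm(a-b),np.degrees(np.arctan2(-(a-b)[0],(a-b)[1])))
R=tool(185,-8);print(rel([.43,.05,.30],R))
s=r.get_state();R0=Ro.from_quat(s["eef_rot"]);print(rel(s["tool_pos"]+[.0,0,.1],R0))
Rl=tool(94,-8);print("then",rel([.57,.15,.30],Rl,np.array([.43,.05,.30]),R))
```

```text
[0.6029 0.3154] [0.611  0.1645] [0.607  0.2399] 0.15105389500082417 3.059338415979655
[237.7  14.9 -62.1   0.  -90.2   0.1]
[ 99.1   0.1 -13.5   0.    0.    0. ]
then [-146.7   87.4   20.6   12.7   -0.    90.1]
```

>>> move_arm --targets '[[[0.15,10,0,-1.4,0,0,0],[0.15,30,0,-4,0,0,0],[0.15,60,0,-8,0,0,0],[0.15,100,0,-13.5,0,-4,0],[0.15,130,0,-17.5,0,-12,0],[0.15,130,0,-17.5,0,-12,0]]]'

```text
clock: 27.4
tool_pos: [0.4031, 0.033, 0.1916]
eef_rot: [-0.037, 0.82, -0.025, -0.57]
contact_force: [0.0, -0.6, -0.7]
opening: 0.24
finger_force: 12.0
```

Run:
```python
from h import *
s=r.get_state();print(s["q"])
R=tool(185,-8);print(rel([.43,.05,.30],R))
```

```text
[ 0.0244  1.1508 -0.3659  1.3837  0.0788  1.8531  1.2671]
[ 91.8  14.8 -64.2   0.  -77.6   0.1]
```

>>> move_arm --targets '[[[0.15,15,2,-15,0,-8,0],[0.15,30,4,-30,0,-17,0],[0.15,50,8,-45,0,-26,0],[0.15,70,12,-60,0,-35,0],[0.15,92,15,-64,0,-44,0],[0.15,92,15,-64,0,-53,0],[0.15,92,15,-64,0,-62,0],[0.15,92,15,-64,0,-71,0],[0.15,92,15,-64,0,-77.6,0],[0.15,92,15,-64,0,-77.6,0]]]'

```text
clock: 28.65
tool_pos: [0.4266, 0.0491, 0.2949]
eef_rot: [-0.044, 0.997, 0.002, 0.063]
contact_force: [0.4, -0.2, -1.1]
opening: 0.237
finger_force: 12.0
```

>>> move_arm --targets '[[[0.15,-16,10,2,1.4,0,10],[0.15,-32,20,4,2.8,0,20],[0.15,-48,30,6,4.2,0,30],[0.15,-64,40,8,5.6,0,40],[0.15,-81,49,11,7,0,50],[0.15,-98,59,14,8.4,0,60],[0.15,-114,69,16,9.9,0,70],[0.15,-130,79,18,11.3,0,80],[0.15,-147,87,20.6,12.7,0,90],[0.15,-147,87,20.6,12.7,0,90]]]'

```text
clock: 29.9
tool_pos: [0.5709, 0.1512, 0.2925]
eef_rot: [0.678, 0.731, -0.052, 0.047]
contact_force: [-0.3, 0.4, -1.8]
opening: 0.243
finger_force: 12.0
```

Run:
```python
from h import *
s=r.get_state();R=Ro.from_quat(s["eef_rot"]);print(s["tool_pos"],s["q"],s["opening"],s["clock"])
# tube-grip point (58 mm from foot) in tool frame: 16.6 mm behind TCP
yaw=np.radians(3.9);u=np.array([-np.sin(yaw),np.cos(yaw),0]);cr=np.array([.6078,.2445,.14])
Rl=tool(93.9,-8)
for dz in(.10,.02,0.):
    g=cr+u*(-.010)+[0,0,dz]      # grip point (mid at -8)
    print(dz,rel(g+Rl.apply([0,0,.0166]),Rl))
```

```text
[0.5709 0.1512 0.2925] [-0.4559  0.6042  0.0842  1.5757  0.0954  1.0205 -0.3621] 0.24324750473137485 29.9
0.1 [86.7 44.5 56.8 -0.7  0.   0.5]
0.02 [ 97.9  45.5 136.   -0.7   0.    0.5]
0.0 [100.7  45.8 155.8  -0.7   0.    0.5]
```

>>> move_arm --targets '[[[0.15,30,16,5,-0.2,0,0.2],[0.15,60,32,20,-0.5,0,0.4],[0.15,86.7,44.5,40,-0.7,0,0.5],[0.15,86.7,44.5,56.8,-0.7,0,0.5],[0.15,86.7,44.5,56.8,-0.7,0,0.5],[0.15,86.7,44.5,56.8,-0.7,0,0.5]]]'

```text
clock: 30.65
tool_pos: [0.6078, 0.2301, 0.2256]
eef_rot: [0.682, 0.728, -0.047, 0.052]
contact_force: [0.1, 0.1, 0.1]
opening: 0.245
finger_force: 12.0
```

Run:
```python
from h import *
f=lambda im,x,y,w,h,k:cv2.resize(im[y:y+h,x:x+w],None,fx=k,fy=k,interpolation=cv2.INTER_CUBIC)
cv2.imwrite("pics/g4.png",np.hstack([f(r.snapshot("scene"),170,90,130,160,3),f(r.snapshot("top"),180,140,130,160,3)])[:,:,::-1])
s=r.get_state();print(s["tool_pos"],s["contact_force"],s["clock"])
```

```text
[0.6081 0.2304 0.2261] [-0.5508  0.2538 -0.4477] 30.75
```

View pics/g4.png

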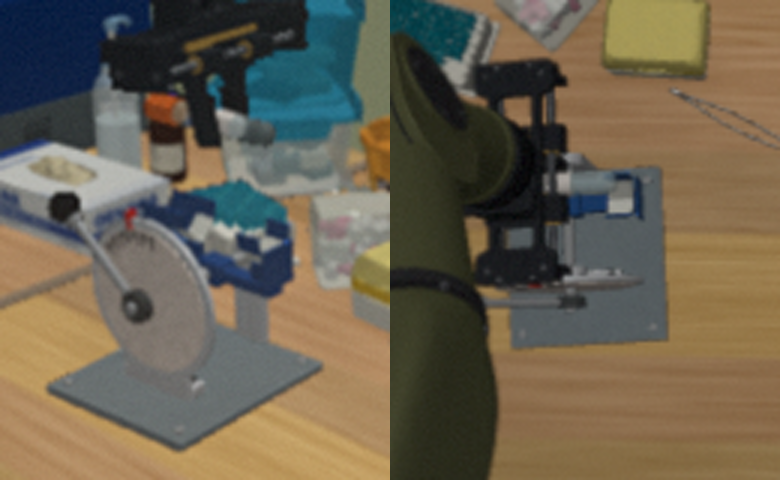

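Run:
```python
from h import *
s=r.get_state();R=Ro.from_quat(s["eef_rot"]);g=s["tool_pos"]-R.apply([0,0,.0166])
t=R.apply([np.cos(np.radians(8)),0,-np.sin(np.radians(8))]);print("tube z",t,"grip",g)
for n in("top","scene"):
    print(n,"foot",proj(n,g-.058*t),"cap",proj(n,g+.082*t))
    for z in(0,):pass
yaw=np.radians(3.9);u=np.array([-np.sin(yaw),np.cos(yaw),0]);cr=np.array([.6078,.2445,.14])
for y in(-.074,.072):
  for n in("top","scene"):print(y,n,proj(n,cr+u*y+[0,0,.016]))
Rl=tool(93.9,-8)
for dz in(.02,.008,.002,0,-.002):print(dz,rel(cr+u*-.010+[0,0,dz]+Rl.apply([0,0,.0166]),Rl))
```

```text
tube z [-0.0654  0.9979  0.0006] grip [0.6079 0.2327 0.2425]
top foot [254.765  200.4784] cap [203.1321 203.1055]
scene foot [259.7261 134.2948] cap [220.6193 123.6989]
-0.074 top [261.1125 204.3487]
-0.074 scene [262.0373 166.393 ]
0.072 top [211.2658 207.01  ]
0.072 scene [222.1197 153.7274]
0.02 [13.2  0.4 81.4  0.2 -0.  -0.2]
0.008 [14.9  0.3 93.3  0.2 -0.  -0.2]
0.002 [15.7  0.3 99.3  0.2 -0.  -0.2]
0 [ 16.    0.3 101.3   0.2  -0.   -0.2]
-0.002 [ 16.3   0.3 103.2   0.2  -0.   -0.2]
```

>>> move_arm --targets '[[[0.15,4,0,25,0,0,0],[0.15,8,0.3,50,0,0,0],[0.15,11,0.3,68,0,0,0],[0.15,13,0.3,80,0,0,0],[0.15,14.4,0.3,89,0,0,0],[0.15,15,0.3,94,0,0,0],[0.15,15.4,0.3,97,0,0,0],[0.15,15.4,0.3,97,0,0,0]]]'

```text
clock: 31.75
tool_pos: [0.6081, 0.2324, 0.1269]
eef_rot: [0.682, 0.728, -0.047, 0.052]
contact_force: [0.1, 0.2, -0.9]
opening: 0.242
finger_force: 12.0
```

>>> move_arm --targets '[[[0.15,0.1,0,1,0,0,0],[0.15,0.1,0,1,0,0,0]]]'

```text
clock: 32.0
tool_pos: [0.6081, 0.2324, 0.1259]
eef_rot: [0.682, 0.728, -0.047, 0.052]
contact_force: [0.6, 0.4, -0.9]
opening: 0.246
finger_force: 12.0
```

>>> move_arm --targets '[[[0.15,0.1,0,1,0,0,0],[0.15,0.1,0,1,0,0,0]]]'

```text
clock: 32.25
tool_pos: [0.608, 0.2323, 0.1247]
eef_rot: [0.682, 0.728, -0.047, 0.052]
contact_force: [-0.4, -1.2, -1.2]
opening: 0.244
finger_force: 12.0
```

>>> move_arm --targets '[[[0.15,0.1,0,0.7,0,0,0],[0.15,0.1,0,0.7,0,0,0]]]'

```text
clock: 32.5
tool_pos: [0.6081, 0.2324, 0.1241]
eef_rot: [0.682, 0.728, -0.047, 0.052]
contact_force: [-0.2, 0.6, -0.1]
opening: 0.244
finger_force: 12.0
```

>>> move_arm --targets '[[[0.15,0.1,0,0.7,0,0,0],[0.15,0.1,0,0.7,0,0,0]]]'

```text
clock: 32.75
tool_pos: [0.6083, 0.2324, 0.1235]
eef_rot: [0.682, 0.728, -0.047, 0.052]
contact_force: [0.1, 0.1, 0.3]
opening: 0.244
finger_force: 12.0
```

Run:
```python
from h import *
s=r.get_state();print(s["tool_pos"],s["contact_force"],s["moment"],s["clock"])
```

```text
[0.6083 0.2324 0.1235] [0.1075 0.0532 0.337 ] [0.0423 0.0041 0.0619] 32.75
```

>>> move_arm --targets '[[[0.15,0.1,0,0.7,0,0,0],[0.15,0.1,0,0.7,0,0,0]]]'

```text
clock: 33.0
tool_pos: [0.6085, 0.2324, 0.1231]
eef_rot: [0.682, 0.728, -0.046, 0.052]
contact_force: [0.5, -0.7, 4.3]
opening: 0.241
finger_force: 11.9
```

>>> move_arm --targets '[[[0.15,0.1,0,0.7,0,0,0],[0.15,0.1,0,0.7,0,0,0]]]'

```text
clock: 33.25
tool_pos: [0.6086, 0.2325, 0.123]
eef_rot: [0.682, 0.728, -0.046, 0.052]
contact_force: [-0.5, -0.3, 7.4]
opening: 0.245
finger_force: 11.8
```

>>> move_arm --targets '[[[0.15,0.1,0,0.5,0,0,0],[0.15,0.1,0,0.5,0,0,0]]]'

```text
clock: 33.5
tool_pos: [0.6086, 0.2324, 0.123]
eef_rot: [0.682, 0.728, -0.046, 0.052]
contact_force: [-0.9, -0.1, 10.5]
opening: 0.241
finger_force: 11.8
```

Contact is at axis height 0.139 m, which matches the cradle. Now I release and retreat.

>>> move_arm --targets '[[[0.15,-0.1,0,-0.8,0,0,0],[0.3,-0.1,0,-0.8,0,0,0],[0.36,-0.1,0,-0.8,0,0,0],[0.42,-0.1,0,-0.8,0,0,0],[0.42,-0.1,0,-0.8,0,0,0],[0.42,-0.1,0,-0.8,0,0,0],[0.42,-0.1,0,-0.8,0,0,0]]]'

```text
clock: 34.38
tool_pos: [0.608, 0.2324, 0.1222]
eef_rot: [0.682, 0.728, -0.047, 0.052]
contact_force: [-0.0, -1.2, -0.1]
opening: 0.42
finger_force: 0.0
```

>>> move_arm --targets '[[[0.42,-1.4,0,-10,0,0,0],[0.42,-5,0,-35,0,0,0],[0.42,-10,0,-70,0,0,0],[0.42,-16,0,-115,0,0,0],[0.42,-21,0,-150,0,0,0],[0,-21,0,-150,0,0,0],[0,-21,0,-150,0,0,0],[0,-21,0,-150,0,0,0]]]'

```text
clock: 35.38
tool_pos: [0.6068, 0.2322, 0.2723]
eef_rot: [0.682, 0.728, -0.048, 0.051]
contact_force: [-0.4, -0.2, 0.2]
opening: 0.102
finger_force: 0.0
```

Run:
```python
from h import *
f=lambda im,x,y,w,h,k:cv2.resize(im[y:y+h,x:x+w],None,fx=k,fy=k,interpolation=cv2.INTER_CUBIC)
cv2.imwrite("pics/g5.png",np.hstack([f(r.snapshot("scene"),170,120,100,120,4),f(r.snapshot("top"),190,170,100,120,4)])[:,:,::-1])
s=r.get_state();print(s["tool_pos"],s["contact_force"],s["clock"])
```

```text
[0.6071 0.2322 0.2725] [ 0.275  -0.1352 -0.1623] 35.475
```

View pics/g5.png

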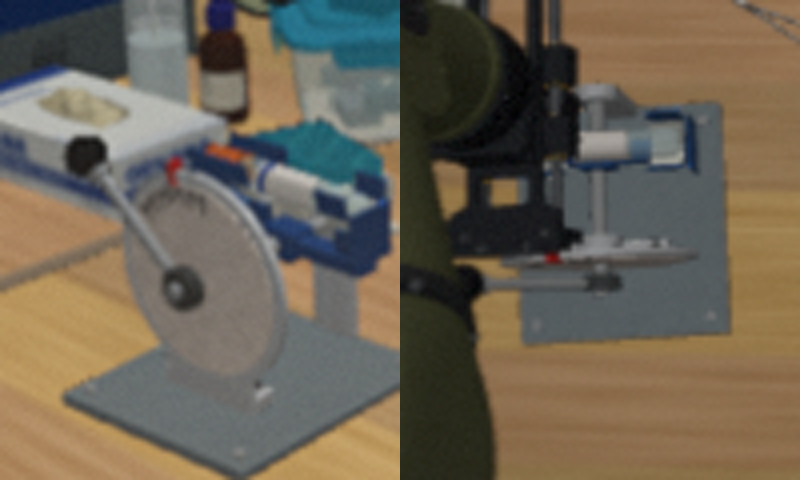

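The tube lies in the cradle with its foot near the stop. Next, the set-pointer angle, measured relative to the knob.

```bash
cat >> h.py <<'E'
yaw=np.radians(3.9);Rs=Ro.from_euler("z",yaw).as_matrix();O=np.array([.5625,.2415,0])
def lev(th,rad,x): # stand point at lever angle th, radius rad, stand x
    a=np.radians(50)-th;return O+Rs@np.array([x,rad*np.sin(a),.1+rad*np.cos(a)])
def wcen(im,b,f):
    x0,y0,x1,y1=b;w=f(im[y0:y1,x0:x1].astype(float));yy,xx=np.mgrid[y0:y1,x0:x1]
    return np.array([(w*xx).sum()/w.sum(),(w*yy).sum()/w.sum()])
red=lambda c:np.clip(c[...,0]-1.6*c[...,1:].max(2)-15,0,None)
blk=lambda c:np.clip(60-c.max(2),0,None)
E
python3 - <<'E'
from h import *
s0=cv2.imread("pics/scene0.png")[:,:,::-1];t0=cv2.imread("pics/top0.png")[:,:,::-1]
kS,kT=wcen(s0,(182,149,201,168),blk),wcen(t0,(197,232,214,249),blk)
pS,pT=wcen(s0,(205,152,222,170),red),wcen(t0,(218,226,238,240),red)
print(kS,kT,pS,pT)
K=lev(0,.11,-.053);oS,oT=kS-proj("scene",K),kT-proj("top",K);print("off",oS,oT)
f=lambda v:np.r_[proj("scene",lev(v[0],v[1],v[2]))+oS-pS,proj("top",lev(v[0],v[1],v[2]))+oT-pT]
for g in(np.r_[0,0],):
  o=least_squares(f,[.5,.07,-.035]);print("fit",o.x,o.fun)
for rad in(.066,.07,.074):
  for x in(-.04,-.035):
    o=least_squares(lambda v:np.r_[f([v[0],rad,x])],[.5]);print(rad,x,o.x,o.fun)
E
```

```text
[190.7464 158.3435] [205.6519 240.6873] [212.9713 161.0293] [227.5042 233.3172]
off [-0.6904  0.1719] [-0.4162 -0.1433]
fit [ 0.6051  0.0761 -0.0349] [-0.2332 -0.0114  0.1738 -0.1892]
0.066 -0.04 [0.5764] [-1.1803  4.3691  1.3378  1.7778]
0.066 -0.035 [0.5432] [-0.3009  3.8326  0.6315  0.0854]
0.07 -0.04 [0.6006] [-1.1702  2.8536  1.1515  1.6859]
0.07 -0.035 [0.5684] [-0.3117  2.3032  0.4123 -0.012 ]
0.074 -0.04 [0.6242] [-1.1185  1.3467  1.0168  1.5906]
0.074 -0.035 [0.593] [-0.2777  0.7814  0.2486 -0.1134]
```

```bash
cat >> h.py <<'E'
Rt=tool(93.9)
def push(th,gap=0.): 
    a=np.radians(50)-th;return O+Rs@np.array([-.056,.11*np.sin(a)+.024+gap,.1+.11*np.cos(a)-.010])
E
python3 - <<'E'
from h import *
A=push(0,.014);B=A.copy();B[2]=.28
print("above",rel(B,Rt)); print("down",rel(A,Rt,B,Rt))
for t in(.1,.2,.3,.4,.45):print(t,rel(push(t),Rt,A,Rt))
E
```

```text
above [ 131.9 -100.1  -26.3    0.     8.1   -0.1]
down [  0.    0.  119.3   0.    0.    0. ]
0.1 [-21.5  -0.   -8.1   0.    0.    0. ]
0.2 [-29.7  -0.  -15.3   0.    0.    0. ]
0.3 [-38.7  -0.  -21.7   0.    0.    0. ]
0.4 [-48.2   0.  -27.2   0.    0.    0. ]
0.45 [-53.1   0.  -29.6   0.    0.    0. ]
```

>>> move_arm --targets '[[[0,0,-50,-26,0,4,0],[0,30,-100,-26,0,8.1,0],[0,80,-100,-26,0,8.1,0],[0,132,-100,-26,0,8.1,0],[0,132,-100,-26,0,8.1,0],[0,132,-100,-26,0,8.1,0]]]'

```text
clock: 36.22
tool_pos: [0.4992, 0.359, 0.2802]
eef_rot: [0.684, 0.73, 0.001, 0.001]
contact_force: [1.0, -0.5, -0.3]
opening: 0.002
finger_force: 0.0
```

>>> move_arm --targets '[[[0,0,0,40,0,0,0],[0,0,0,80,0,0,0],[0,0,0,110,0,0,0],[0,0,0,119,0,0,0],[0,0,0,119,0,0,0]]]'

```text
clock: 36.85
tool_pos: [0.5, 0.3591, 0.1621]
eef_rot: [0.684, 0.729, 0.001, 0.001]
contact_force: [0.5, 0.1, -1.0]
opening: 0.01
finger_force: 0.0
```

Run:
```python
from h import *
s=r.get_state();print(s["tool_pos"],push(0,.014),s["opening"],s["contact_force"],s["clock"])
for t in(.1,.2,.3,.4,.45):print(t,rel(push(t),Rt))
```

```text
[0.5    0.3591 0.1621] [0.4983 0.3597 0.1607] 0.009586237628717513 [ 0.4591  0.1084 -0.988 ] 36.85
0.1 [-20.8  -1.5  -6.7   0.2  -0.1  -0.2]
0.2 [-29.1  -1.5 -14.    0.2  -0.1  -0.2]
0.3 [-38.   -1.4 -20.4   0.2  -0.1  -0.2]
0.4 [-47.5  -1.4 -25.9   0.2  -0.1  -0.2]
0.45 [-52.5  -1.3 -28.3   0.2  -0.1  -0.2]
```

>>> move_arm --targets '[[[0,-13,-1.5,0,0,0,0],[0,-21,-1.5,-6.7,0,0,0],[0,-25,-1.5,-10,0,0,0],[0,-29,-1.5,-14,0,0,0],[0,-33.5,-1.5,-17.3,0,0,0],[0,-38,-1.5,-20.4,0,0,0],[0,-43,-1.5,-23.2,0,0,0],[0,-47.5,-1.5,-26,0,0,0],[0,-47.5,-1.5,-26,0,0,0]]]'

```text
clock: 37.98
tool_pos: [0.5025, 0.3169, 0.1913]
eef_rot: [0.683, 0.73, 0.007, -0.001]
contact_force: [-0.0, 5.8, 5.9]
opening: 0.003
finger_force: 3.6
```

```bash
cat >> h.py <<'E'
def theta():
    im=r.snapshot("scene");g=proj("scene",lev(.3,.11,-.053));oS=np.array([-.69,.17])
    t=.3
    for _ in range(4):
        c=proj("scene",lev(t,.11,-.053))+oS;i=np.round(c).astype(int)
        k=wcen(im,(i[0]-10,i[1]-10,i[0]+11,i[1]+11),blk)
        t=least_squares(lambda v:proj("scene",lev(v[0],.11,-.053))+oS-k,[t]).x[0]
    return t,k,proj("scene",lev(t,.11,-.053))+oS-k,im
E
python3 - <<'E'
from h import *
t,k,e,im=theta();s=r.get_state();print(t,k,e,s["tool_pos"],s["contact_force"],s["clock"])
cv2.imwrite("pics/l1.png",im[:,:,::-1])
g=im[130:175,180:230].astype(int)
print(wcen(im,(205,152,222,170),red),proj("scene",lev(.4,.11,-.053)))
E
```

```text
0.29937744342471084 [194.2105 149.0671] [2.2054 3.569 ] [0.5025 0.317  0.1913] [-0.5373  6.4773  5.791 ] 38.025
[212.9955 161.0125] [199.4644 151.2654]
```

>>> move_arm --targets '[[[0,-5,0,-2.5,0,0,0],[0,-10,0,-4.5,0,0,0],[0,-10,0,-4.5,0,0,0],[0,-10,0,-4.5,0,0,0]]]'

```text
clock: 38.52
tool_pos: [0.5035, 0.3056, 0.1953]
eef_rot: [0.683, 0.73, 0.006, 0.0]
contact_force: [-0.0, 5.5, 3.5]
opening: 0.008
finger_force: 2.7
```

>>> move_arm --targets '[[[0,20,0,0,0,0,0],[0,60,0,0,0,0,0],[0,60,0,0,0,0,0]]]'

```text
clock: 38.9
tool_pos: [0.4959, 0.3672, 0.1926]
eef_rot: [0.681, 0.732, 0.003, -0.001]
contact_force: [0.4, -0.0, -0.1]
opening: 0.005
finger_force: 0.0
```

Run:
```python
from h import *
t,k,e,im=theta();s=r.get_state();print(t,k,e,s["tool_pos"],s["contact_force"],s["clock"])
cv2.imwrite("pics/l1.png",im[:,:,::-1])
m=im[125:170,180:235].max(2)<50
print("\n".join("".join(".#"[int(v)] for v in row) for row in m))
```

```text
0.4867966925250653 [201.0455 151.0284] [-0.0781 -0.3112] [0.4967 0.3643 0.1924] [ 0.3881 -0.9125 -0.3391] 38.95
########...............................................
######.................................................
#####.......................................###........
#####......................................####........
#######...................................###..........
######...................................####.####.....
######..................................##########.....
#######................................############....
######..................................###########....
#######.................................###########....
#######..................................##########....
####.....................................##########....
####........................................###........
####...................................................
###....................................................
###....................................................
###....................................................
####................................
[... 831 characters left out ...]
............................
.......................................................
.......................................................
.......................................................
.......................................................
.......................................................
.......................................................
.......................................................
.......................................................
.......................................................
.......................................................
.......................................................
.......................................................
```

>>> move_arm --targets '[[[0,-45,0,-2,0,0,0],[0,-60,0,-1,0,0,0],[0,-64,0,-2,0,0,0],[0,-68,0,-3,0,0,0],[0,-71.5,0,-4,0,0,0],[0,-71.5,0,-4,0,0,0],[0,-71.5,0,-4,0,0,0]]]'

```text
clock: 39.83
tool_pos: [0.5031, 0.2924, 0.1967]
eef_rot: [0.683, 0.73, 0.003, 0.0]
contact_force: [3.7, 4.0, 3.7]
opening: 0.004
finger_force: 2.4
```

>>> move_arm --targets '[[[0,20,0,0,0,0,0],[0,60,0,0,0,0,0],[0,60,0,0,0,0,0]]]'

```text
clock: 40.2
tool_pos: [0.4948, 0.3554, 0.195]
eef_rot: [0.681, 0.732, 0.0, -0.002]
contact_force: [-0.6, -0.3, -1.1]
opening: 0.006
finger_force: 0.0
```

Run:
```python
from h import *
t,k,e,im=theta();s=r.get_state();print(t,k,e,s["tool_pos"],s["contact_force"],s["clock"])
it=r.snapshot("top")
i=np.round(proj("top",lev(t,.11,-.053))).astype(int);print("topknob",wcen(it,(i[0]-8,i[1]-8,i[0]+9,i[1]+9),blk),proj("top",lev(t,.11,-.053))+[-.42,-.14],"ptr now",wcen(im,(205,152,222,170),red))
# does the lever's line in the scene view pass the red blob?
print("ptr predicted at t",proj("scene",lev(t,.076,-.035))+[-.69,.17])
f=lambda im,x,y,w,h,k:cv2.resize(im[y:y+h,x:x+w],None,fx=k,fy=k,interpolation=cv2.INTER_CUBIC)
cv2.imwrite("pics/l2.png",np.hstack([f(im,180,130,80,100,5),f(it,190,180,80,100,5)])[:,:,::-1])
```

```text
0.6145303594098269 [204.4463 150.6026] [-0.0172 -0.385 ] [0.4958 0.3526 0.195 ] [ 1.477  -0.4304 -0.239 ] 40.25
topknob [222.0067 239.0797] [222.153 239.115] ptr now [212.9904 161.0312]
ptr predicted at t [212.9104 161.0462]
```

View pics/l2.png

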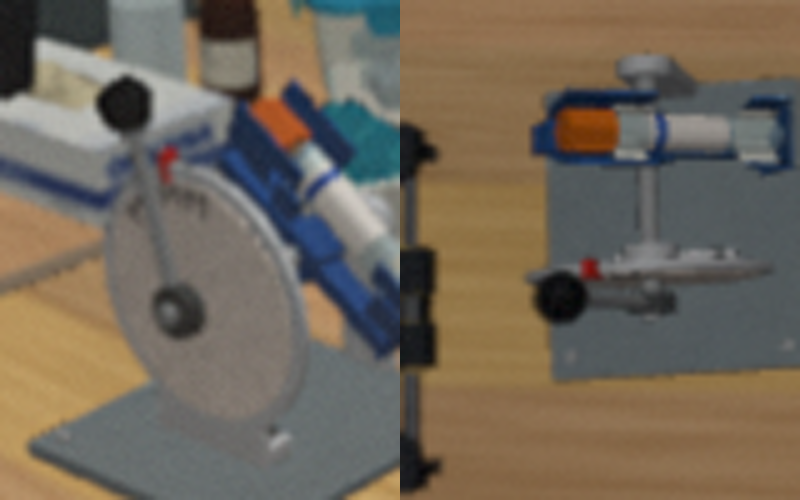

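The knob reads 0.61 and the pointer about 0.605, so they are in line. The tube is still seated in the cradle and the fingers are clear.

```bash
python3 -c "
from plant import r
print(r.finish_job())"
```

```text
the job is handed in; nothing more can be done
None
```

I handed the job in at about 40 s of the 72 s: the tube lies in the cradle with its foot near the stop and its cap at the rising end, and the lever stands at about 0.61 rad against my estimate of about 0.605 for the red pointer (tolerance 0.05); no verdict was returned.

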